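# Clear the jammed tin and shut the feeder drawer

### The job

The narrow wooden drawer of the spice-tin feeder will not shut because the red-lidded tin is stuck halfway through its side opening. With closed fingers slide that tin back into its lane until the row of tins is tight against the hidden end of the lane, and hold it pressed there for about a second, firmly (about 10 N) but never hard (not 17 N); then push the drawer gently (staying well under 25 N) until it is fully home. Leave the other things on the shelf where they are, and never force the drawer against the tin.

Things in the scene. Friction and masses are not known exactly. Their poses are not given: they have to be found in the camera images.
- feeder: Low fixed wooden feeder, 170 x 318 mm, 64 high. Origin on the slab under the drawer bay; the drawer closes along its +x, opens along -x; its y points along the tin lane, away from the drawer. Positions below are in this frame, mm. Drawer bay: y -54 to 52, x -75 to 88, open on top up to x 25, covered behind that (cover's top 64).
- lane_mouth (a point): Middle of the lane's mouth at floor height: x -35, y 52, z 12 in the feeder's frame. The lane runs straight along +y from here, 58 wide, walls 56 high (above the slab). The red tin and two more like it, loosely spaced, must end in it; sliding all three takes 2 to 5 N, then resistance rises steeply. With the row tight the red tin's centre stands at y 78 to 111.
- cover_edge (a point): Near edge of the cover over the back of the lane, on its top: x -35, y 95, z 64 in the feeder's frame; the lane is open on top before it. Beneath the cover, out of sight, stand the two other tins and the lane's fixed rubber-faced end, whose place (face at y 205 to 235) differs each time and is not measured: find it by feel.
- front_tin: The stuck round metal tin with a red lid, on its flat base: diameter 50, height 40 mm, about 0.14 kg, origin at the centre of its underside. It starts in the drawer's side opening, half on the lane floor and half on the drawer floor (both 12 mm above the slab), sticking 14 to 26 mm into the drawer. It slides; it does not roll.
- drawer (a joint): How far the drawer is out, m: 0 = fully home (hard stop), 0.064 to 0.072 at the start, 0.09 at most. Friction about 2.5 N; it stays where left. Its inside is y -45 to 45 mm, x -80 to 80 mm (home; less the joint value when out), floor 12 and wall tops 40 mm above the slab, walls 5 thick. Behind the tin the drawer is empty, so fingers can enter from above.
- side_opening (a point): Middle, at floor height, of the opening in the drawer's +y wall (moves with the drawer): 66 mm wide along x, cut down to the floor; at x 33, y 47.5, z 12 mm in the feeder's frame when home, so before the lane's mouth when the joint reads 0.068. With the drawer home its solid wall closes the lane's mouth.
- knob_face (a point): Centre of the flat end of the drawer's round wooden knob, 32 mm in diameter, axis along the feeder's x, 28 mm above the slab; at x -118, y 0 mm in the feeder's frame when home. It stands 30 mm out from the front panel (124 wide, 4 to 52 mm above the slab). Pushed along the feeder's +x it closes the drawer.
- bowl: Bystander: green ceramic bowl, 124 mm across, 55 mm high, on the slab in front of the lane. Origin at the centre of its underside.
- tumbler: Bystander: glass tumbler, 68 mm across, 95 mm high. Origin at the centre of its underside.
- scraper: Bystander: flat steel comal scraper, 210 mm long, lying on the slab at the feeder's right. Origin under its middle, x along its length.
- salt_jar: Bystander: white salt jar with a brass lid, 48 mm across, 60 mm high, on the feeder's cover. Origin at the centre of its underside.
- oil_bottle: Bystander: amber oil bottle, 62 mm across, 190 mm high. Origin at the centre of its underside.

How it is judged:
By the outcome, as a careful person would: the job done as asked, in the order asked, and still so for the second after the job is handed in, with the robot touching nothing.
It also fails if it takes over 61 s, if anything falls off the work surface, if the arm or the gripper's body presses on something with over 40 N, if the wrist force passes 120 N, or if a joint passes its speed limit or range.

### The arm

A 6-joint arm with a two-finger parallel gripper is mounted at the origin on the work surface. World frame = base frame: x ahead of the robot, y to its left, z up, the work surface at z = 0. Lengths are in m, angles in rad, forces in N, time in s.
With the tool pointing down it reaches from about 0.3 to 0.775 m from the base axis. Payload 14.6 kg.
Tool frame: the origin (TCP) lies at the very end of the fingers, on their centre line; the grasp point (between the pads) lies 19 mm behind it (ctrl.grasp_offset is the distance from the TCP to the grasp point, in m); z points along the fingers, y is the line along which they close (so a half turn about z gives the same grasp; the last joint's range is limited). The gripper opens to 94 mm and grips with 3 to 60 N. Pads are 16 mm wide; open, the fingers measure 119 mm over their backs; the gripper's body (75 mm by 177 mm) begins 78 mm behind the grasp point.
Start: joints at [1.226, 0.3, 1.521, -0, 1.321, -0.067], TCP at [0.151, 0.529, 0.205] pointing down, gripper open.
Joint ranges: [-3.03, 3.03], [-0.79, 2.21], [0.23, 2.52], [-1.04, 4.18], [0, 3.07], [-2.55, 2.55]. Speed limits (rad/s): [2.22, 2.22, 2.57, 3.14, 3.14, 3.14].

### API

Orientations are given as a unit quaternion [x, y, z, w].
In Python, from plant import ctrl, cams, job gives the robot as it stands.
- The arm moves only by the shell command python3 -m handwheel 'ROWS'. ROWS is JSON, a list of rows, each a list of 3 entries, a list of its own where there are three numbers: the opening, from 0 (shut) to 1 (fully open), then the shift along the tool's x, y, z in cm, then the turn about the tool's z in rad. In form: [[hand, [dx, dy, dz], yaw], ...]. A call has exactly 5 rows; each row is the pose to reach, as a shift and turn from the pose commanded when the call began, along the tool's axes at that moment; what a row does not reach only later rows make up. A row lasts 1/10 s, in which the tool goes at most 50 mm and 8.59 degrees, less where a joint would pass 70% of its speed; a pose out of reach is approached as far as the arm can. A call with a gripper value outside its range is refused whole. The fingers move at their own pace and stop on an object; the grip force is fixed at half the most. Time passes only in rows, so rows that repeat a pose let the fingers close, or fill a call up. It gives the time, the measured TCP pose, the force, the opening and the grip force at its end, in the units of the state.
- ctrl.observe(): the state, without advancing time (a new reading comes with each control period).
- cams.camera(name): name is "scene" or "side" or "wrist"; returns the picture (480x640x3 uint8, red, green, blue); there is no depth.
- cams.camera_params(name): a dict with "fx", "fy", "cx", "cy" (pixels), "k1" (the pictures are not rectified: a ray, as slopes to the right and down, at radius r is drawn at 1 + k1 r^2 times it, then the intrinsics apply), "T" (4x4, takes a point from camera to world coordinates). Camera axes: x right, y down, z forward; pixel columns grow to the right and rows downward; lengths in m; the calibration is good to about 2 mm. A picture is of the moment at which its call begins: read the wrist's pose just before it. camera_params takes no time and is no camera call; for the wrist camera it gives the pose at the moment of the call.
- job.finish_job(): hands the job in; it is judged then, once.
The state is a dict: "clock": time; "joint_positions": joint angles; "qd": joint speeds; "effort": joint torques, N m; "tcp_pos": TCP position; "orientation": TCP orientation; "wrist_force": force on the tool from outside, world axes, zero at the start; "ft_torque": the same for the moment, N m; "grip_width": finger opening in m; "grip_force": force on a finger pad.
Only numpy, scipy, OpenCV 4.12 (cv2) and the standard library are available. Lean on these libraries where they do the work, as an engineer would, in place of code of your own. Each camera call takes 0.05 s, during which the arm holds its last target. There are 200 camera calls.

## Working session

There is one attempt and no reset: what is moved stays moved. The work goes in short steps, Python scripts to look and compute and a shell command to move; the robot and the scene stay as the last step left them, time stands still between calls to the robot, and variables do not carry over. Pictures are saved under pics/ and viewed, at most 10 in all, crops included, and the job is handed in when it is done.

```bash
ls; mkdir -p pics; python3 - <<'E'
from plant import ctrl,cams,job
import cv2
s=ctrl.observe();print(s)
for n in("scene","side"):
    im=cams.camera(n);cv2.imwrite(f"pics/{n}0.png",im[:,:,::-1]);p=cams.camera_params(n);print(n,p)
E
```

```text
pics
{'clock': 0.0, 'joint_positions': array([ 1.22635566e+00,  3.00485940e-01,  1.52158782e+00, -2.65471409e-05,
        1.32071635e+00, -6.66289628e-02]), 'qd': array([-0.0009084 , -0.00107615, -0.00059782, -0.0002259 , -0.00150594,
       -0.00126592]), 'effort': array([-3.27615311e-06, -5.31790030e+01, -3.52765703e+01,  7.08995503e-02,
        2.41306279e-02, -5.54486394e-05]), 'tcp_pos': array([0.15077165, 0.52864898, 0.20487535]), 'orientation': array([ 1.38456304e-01,  9.90368362e-01, -5.88749576e-04, -1.09606650e-04]), 'wrist_force': array([0.95748832, 0.17061178, 0.13293451]), 'ft_torque': array([0.02058845, 0.01626394, 0.02984963]), 'grip_force': 0.0, 'grip_width': 0.09402224853825629}
scene {'fx': 453.9817592967765, 'fy': 453.9817592967765, 'cx': 320.89667387998355, 'cy': 235.55331475217028, 'k1': 0.0199485367931388, 'T': array([[-0.08845596,  0.52783081, -0.84473083,  1.36174766],
       [ 0.99595013,  0.03316875, -0.08356536,  0.10487492],
       [-0.01608971, -0.84870164, -0.52862714,  0.56633323],
       [ 0.        ,  0.        ,  0.        ,  1.        ]])}
side {'fx': 527.6656027930476, 'fy': 527.6656027930476, 'cx': 323.9187321111299, 'cy': 240.21634272621637, 'k1': -0.08566556105883774, 'T': array([[-0.9551587 , -0.21914787,  0.19911321,  0.37076934],
       [-0.29605452,  0.69581753, -0.65436205,  0.77369287],
       [ 0.00485559, -0.68396797, -0.72949588,  0.87131141],
       [ 0.        ,  0.        ,  0.        ,  1.        ]])}
```

View pics/scene0.png

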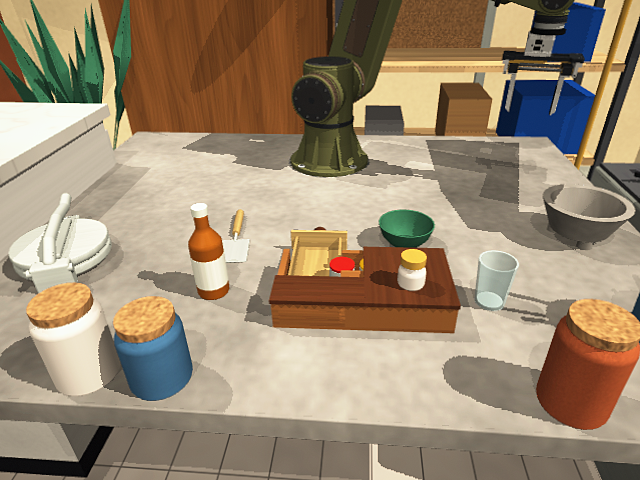

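View pics/side0.png

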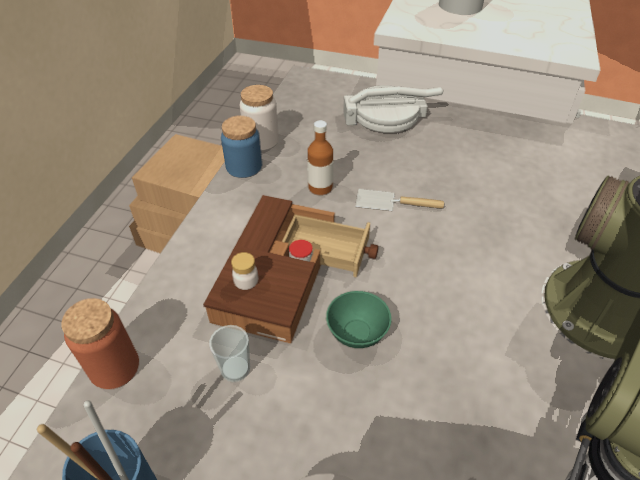

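```bash
cat > h.py <<'E'
import numpy as np,cv2
from plant import ctrl,cams,job
def ray(p,uv):
    K=np.array([[p['fx'],0,p['cx']],[0,p['fy'],p['cy']],[0,0,1.]])
    n=cv2.undistortPoints(np.array([[uv]],float),K,np.array([p['k1'],0,0,0.]))[0,0]
    T=p['T'];return T[:3,3],T[:3,:3]@np.array([n[0],n[1],1.])
def onz(p,uv,z):
    o,d=ray(p,uv);return o+d*(z-o[2])/d[2]
def red(im):
    h=cv2.cvtColor(im,cv2.COLOR_RGB2HSV)
    return cv2.inRange(h,(0,215,110),(4,255,255))|cv2.inRange(h,(175,215,110),(180,255,255))
def blob(m):
    n,l,s,c=cv2.connectedComponentsWithStats(m)
    return [(s[i,4],c[i].round(1)) for i in np.argsort(-s[1:,4])[:3]+1]
E
python3 - <<'E'
from h import *
for n,(x,y,w,h) in(("side",(195,180,200,150)),("scene",(260,220,200,115))):
    im=cv2.imread(f"pics/{n}0.png")
    for c in blob(red(im[:,:,::-1].copy())): print(n,c,onz(cams.camera_params(n),c[1],.052))
    cv2.imwrite(f"pics/{n}0c.png",cv2.resize(im[y:y+h,x:x+w],None,fx=4,fy=4,interpolation=cv2.INTER_CUBIC))
E
```

```text
scene (np.int32(294), array([341.5, 263.8])) [0.64089734 0.07279749 0.052     ]
```

View pics/side0c.png

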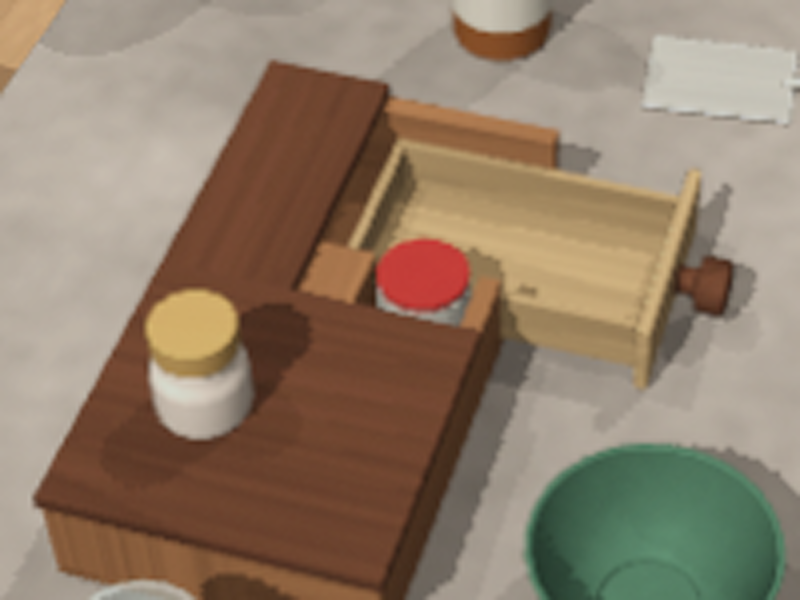

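View pics/scene0c.png

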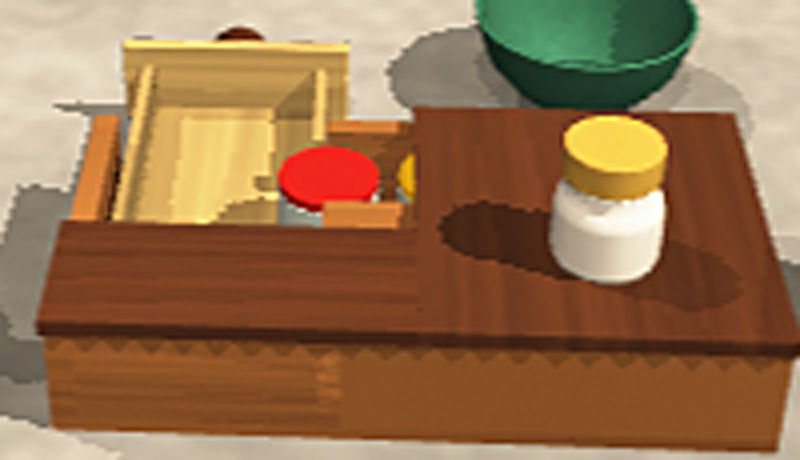

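The side crop shows the dark cover's corners (272,62), (388,87), (297,290), (480,330), (380,585), (38,500), the red lid at (424,273) and the knob's end face at (722,286). The scene crop shows the lid at (329,178) and the second tin's yellow edge.

```bash
python3 - <<'E'
from h import *
p=cams.camera_params("side");q=cams.camera_params("scene")
P={}
f=lambda u,v:(195+u/4-.4,180+v/4-.4)
g=lambda u,v:(260+u/4-.4,220+v/4-.4)
for k,uv in dict(A=(272,62),B=(388,87),F=(297,290),E=(480,330),D=(380,585),C=(38,500)).items():
    P[k]=onz(p,f(*uv),.064);print(k,P[k].round(4))
for k,uv in dict(A=(38,327),C=(800,350),D=(738,113),E=(414,107)).items(): print('sc',k,onz(q,g(*uv),.064).round(4))
for a,b in("AC","BF","ED","FE","AB","CD"):
    d=P[b]-P[a];print(a,b,np.hypot(*d[:2]).round(4),np.degrees(np.arctan2(d[1],d[0])).round(2))
print('lid',onz(p,f(424,273),.052),onz(q,g(329,178),.052))
print('knob',onz(p,f(722,286),.028))
print('panel top -y,+y',onz(p,f(697,172),.052),onz(p,f(655,308),.052),)
E
```

```text
A [ 0.7664 -0.0433  0.064 ]
B [ 0.6961 -0.0433  0.064 ]
F [0.6891 0.1155 0.064 ]
E [0.5911 0.113  0.064 ]
D [0.5874 0.2728 0.064 ]
C [0.7577 0.2768 0.064 ]
sc A [ 0.7755 -0.0438  0.064 ]
sc C [0.7677 0.2745 0.064 ]
sc D [0.5897 0.274  0.064 ]
sc E [0.5946 0.1138 0.064 ]
A C 0.3202 91.57
B F 0.1589 92.53
E D 0.1598 91.33
F E 0.098 -178.56
A B 0.0703 -179.98
C D 0.1703 -178.67
lid [0.63459554 0.07446218 0.052     ] [0.64185373 0.07352588 0.052     ]
knob [0.48636431 0.01481629 0.028     ]
panel top -y,+y [ 0.51583471 -0.04168016  0.052     ] [0.5126502 0.0617603 0.052    ]
```

```bash
cat >> h.py <<'E'
from scipy.spatial.transform import Rotation as Ro
O=np.array([.6695,.020]);YAW=np.radians(1.5)
def f2w(x,y): c,s=np.cos(YAW),np.sin(YAW);return O+np.array([c*x-s*y,s*x+c*y])/1000
def w2f(p): d=(np.array(p[:2])-O)*1000;c,s=np.cos(YAW),np.sin(YAW);return np.array([c*d[0]+s*d[1],-s*d[0]+c*d[1]])
def go(x,y,z):  # feeder mm, world z mm -> tool shift cm, yaw with tool x along feeder +y
    s=ctrl.observe();R=Ro.from_quat(s['orientation']).as_matrix()
    d=np.r_[f2w(x,y),z/1000]-s['tcp_pos']
    a=np.arctan2(R[1,0],R[0,0]);w=(a-(YAW+np.pi/2)+np.pi)%(2*np.pi)-np.pi
    print('t',round(s['clock'],2),'feeder',w2f(s['tcp_pos']).round(1),'z',(s['tcp_pos'][2]*1000).round(1),'shift cm',(R.T@d*100).round(2),'yaw',w.round(3),'F',s['wrist_force'].round(2),'j',s['joint_positions'].round(2))
E
python3 -m handwheel '[[0,[-5,-3,0],0],[0,[-9,-5.3,0],0],[0,[-13,-7.7,0],0],[0,[-17,-10.1,0],0],[0,[-21,-12.5,0],0]]'
python3 -m handwheel '[[0,[-4.2,-2.5,0],0],[0,[-8.4,-5,0],0],[0,[-12.6,-7.5,0],0],[0,[-16.8,-10,0],0],[0,[-21,-12.5,0],0]]'
python3 - <<'E'
from h import *
p=cams.camera_params("side")
print('jar',w2f(onz(p,(195+50,180+102),.064)))
go(-33,-5,200)
E
```

```text
clock: 0.6
tcp_pos: [0.3194, 0.3494, 0.2053]
orientation: [0.138, 0.99, -0.0, -0.0]
wrist_force: [0.2, 0.1, 0.8]
grip_width: 0.0573
grip_force: 0.0
clock: 1.1
tcp_pos: [0.4872, 0.1715, 0.2053]
orientation: [0.138, 0.99, -0.0, -0.0]
wrist_force: [0.9, 0.7, 0.0]
grip_width: 0.0172
grip_force: 0.0
jar [ 40.40892764 181.84124887]
t 1.1 feeder [-178.3  156.2] z 205.3 shift cm [-18.69 -11.03   0.53] yaw 1.267 F [0.94 0.71 0.04] j [ 0.27  0.23  1.62  0.    1.3  -1.03]
```

```bash

python3 -m handwheel '[[0,[-3.7,-2.2,0],0.14],[0,[-7.4,-4.4,0],0.28],[0,[-11.1,-6.6,0],0.42],[0,[-14.8,-8.8,0],0.56],[0,[-18.7,-11,0],0.7]]'
python3 -m handwheel '[[0,[0,0,0],0.14],[0,[0,0,0],0.28],[0,[0,0,0],0.42],[0,[0,0,0],0.567],[0,[0,0,0],0.567]]'
python3 - <<'E'
from h import *
go(-33,-5,200)
im=cams.camera("wrist");p=cams.camera_params("wrist");cv2.imwrite("pics/w1.png",im[:,:,::-1])
for c in blob(red(im)): print(c,w2f(onz(p,c[1],.052)))
np.save("w1.npy",p)
E
```

```text
clock: 1.6
tcp_pos: [0.6366, 0.0148, 0.2051]
orientation: [0.472, 0.881, -0.0, -0.0]
wrist_force: [-0.6, 0.4, 0.1]
grip_width: 0.0008
grip_force: 0.0
clock: 2.1
tcp_pos: [0.6357, 0.0162, 0.205]
orientation: [0.699, 0.715, -0.0, -0.0]
wrist_force: [-0.2, -0.2, -0.5]
grip_width: 0.0004
grip_force: 0.0
t 2.1 feeder [-33.9  -2.9] z 205.0 shift cm [-0.21  0.09  0.5 ] yaw -0.003 F [-0.19 -0.21 -0.47] j [-0.03  0.5   1.25 -0.    1.4  -0.06]
```

View pics/w1.png

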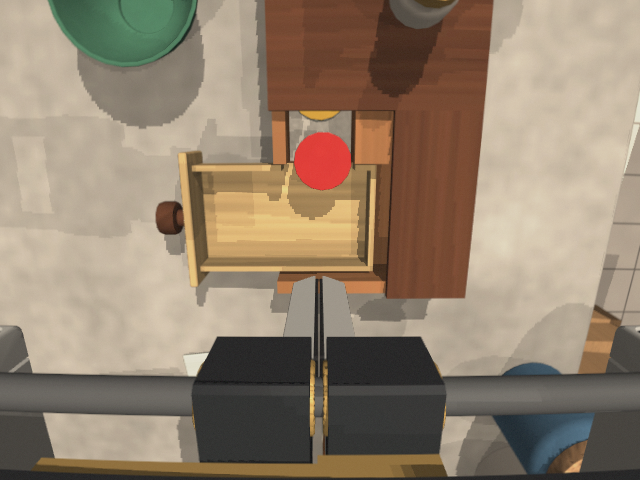

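The wrist view shows the red lid at (322,161), the lane between columns 287 and 354, the cover's inner corner near (393,110), the knob face at column 157, and the drawer clear of the fingers.

```bash
python3 - <<'E'
from h import *
p=np.load("w1.npy",allow_pickle=True).item()
for n,uv,z in(("lid",(322,161),.052),("lidL",(294,161),.052),("lidR",(351,161),.052),("laneL",(288,130),.056),("laneR",(354,130),.056),("F",(393,110),.064),("Ecorner",(269,110),.064),("B",(387,297),.064),("A",(465,297),.064),("knob",(157,217),.028),("drawer wall top +y in",(240,170),.040),("-y in",(240,265),.040)):
    q=onz(p,uv,z);print(n,q.round(4),w2f(q).round(1))
E
```

```text
lid [0.6376 0.0729 0.052 ] [-30.5  53.7]
lidL [0.6136 0.0722 0.052 ] [-54.5  53.6]
lidR [0.6624 0.0736 0.052 ] [-5.7 53.8]
laneL [0.6085 0.0976 0.056 ] [-58.9  79.2]
laneR [0.6633 0.0993 0.056 ] [-4.1 79.4]
F [0.6931 0.1157 0.064 ] [26.1 95. ]
Ecorner [0.5938 0.1127 0.064 ] [-73.3  94.6]
B [ 0.7005 -0.0459  0.064 ] [ 29.2 -66.7]
A [ 0.7722 -0.0441  0.064 ] [101.  -66.8]
knob [0.4811 0.0145 0.028 ] [-188.5   -0.6]
drawer wall top +y in [0.5647 0.0622 0.04  ] [-103.6   44.9]
-y in [ 0.5626 -0.0275  0.04  ] [-108.1  -44.7]
```

```bash
sed -i 's/O=np.array.*;YAW/O=np.array([.6715,.020]);YAW/' h.py
python3 -m handwheel '[[0,[0,0.2,4],-0.003],[0,[0,0.2,8],-0.003],[0,[0,0.2,11],-0.003],[0,[0,0.2,13.5],-0.003],[0,[0,0.2,15],-0.003]]'
python3 -m handwheel '[[0,[0.2,0,1],0],[0,[0.5,0,2],0],[0,[0.9,0,3],0],[0,[1.2,0,3.1],0],[0,[1.2,0,3.1],0]]'
python3 -m handwheel '[[0,[0.1,0,0],0],[0,[0.2,0,0],0],[0,[0.3,0,0],0],[0,[0.4,0,0],0],[0,[0.5,0,0],0]]'
python3 -c "
from h import *
go(-34,20,24)"
```

```text
clock: 2.65
tcp_pos: [0.637, 0.0164, 0.0532]
orientation: [0.695, 0.719, -0.001, -0.001]
wrist_force: [0.5, -0.7, 0.6]
grip_width: 0.0001
grip_force: 0.0
clock: 3.15
tcp_pos: [0.6376, 0.0288, 0.0247]
orientation: [0.696, 0.718, 0.0, 0.0]
wrist_force: [0.0, -0.8, 0.4]
grip_width: 0.0006
grip_force: 0.0
clock: 3.65
tcp_pos: [0.6374, 0.0333, 0.0246]
orientation: [0.697, 0.717, 0.0, 0.0]
wrist_force: [0.5, 0.4, -0.9]
grip_width: 0.0
grip_force: 0.0
t 3.65 feeder [-33.8  14.2] z 24.6 shift cm [ 0.58 -0.02  0.06] yaw 0.003 F [ 0.49  0.36 -0.87] j [-0.01  0.68  1.4  -0.    1.06 -0.03]
```

```bash

python3 -m handwheel '[[0,[0.2,0,0],0],[0,[0.4,0,0],0],[0,[0.6,0,0],0],[0,[0.8,0,0],0],[0,[1,0,0],0]]' | grep -E 'clock|tcp|wrist'
python3 -m handwheel '[[0,[0.2,0,0],0],[0,[0.4,0,0],0],[0,[0.6,0,0],0],[0,[0.8,0,0],0],[0,[1,0,0],0]]'| grep -E 'clock|tcp|wrist'
python3 -m handwheel '[[0,[0.1,0,0],0],[0,[0.2,0,0],0],[0,[0.3,0,0],0],[0,[0.4,0,0],0],[0,[0.5,0,0],0]]'| grep -E 'clock|tcp|wrist'
python3 -c "
from h import *
go(-34,20,24)"
```

```text
clock: 4.15
tcp_pos: [0.6371, 0.0434, 0.0245]
wrist_force: [0.0, -1.2, 0.3]
clock: 4.65
tcp_pos: [0.6368, 0.0533, 0.0245]
wrist_force: [-0.2, -2.6, 0.1]
clock: 5.15
tcp_pos: [0.6366, 0.0583, 0.0245]
wrist_force: [-0.3, -2.5, 0.3]
t 5.15 feeder [-33.9  39.2] z 24.5 shift cm [-1.92 -0.02  0.05] yaw 0.003 F [-0.34 -2.47  0.32] j [ 0.03  0.68  1.4  -0.    1.06  0.01]
```

```bash

python3 -m handwheel '[[0,[0.08,0,0],0],[0,[0.16,0,0],0],[0,[0.24,0,0],0],[0,[0.32,0,0],0],[0,[0.4,0,0],0]]'| grep -E 'tcp|wrist'
python3 -m handwheel '[[0,[0.04,0,0],0],[0,[0.08,0,0],0],[0,[0.12,0,0],0],[0,[0.16,0,0],0],[0,[0.2,0,0],0]]'| grep -E 'tcp|wrist'
python3 -m handwheel '[[0,[0.04,0,0],0],[0,[0.08,0,0],0],[0,[0.12,0,0],0],[0,[0.16,0,0],0],[0,[0.2,0,0],0]]'| grep -E 'clock|tcp|wrist'
```

```text
tcp_pos: [0.6365, 0.0623, 0.0245]
wrist_force: [0.3, -2.3, 1.0]
tcp_pos: [0.6364, 0.0643, 0.0245]
wrist_force: [0.4, -3.6, 1.0]
clock: 6.65
tcp_pos: [0.6364, 0.0663, 0.0245]
wrist_force: [-0.0, -3.2, 1.4]
```

```bash

python3 -m handwheel '[[0,[0.04,0,0],0],[0,[0.08,0,0],0],[0,[0.12,0,0],0],[0,[0.16,0,0],0],[0,[0.2,0,0],0]]'| grep -E 'tcp|wrist'
python3 -m handwheel '[[0,[0.02,0,0],0],[0,[0.04,0,0],0],[0,[0.06,0,0],0],[0,[0.08,0,0],0],[0,[0.1,0,0],0]]'| grep -E 'clock|tcp|wrist'
```

```text
tcp_pos: [0.6363, 0.0683, 0.0245]
wrist_force: [0.7, -2.5, 1.7]
clock: 7.65
tcp_pos: [0.6363, 0.0693, 0.0244]
wrist_force: [0.9, -3.7, 1.4]
```

```bash

python3 -m handwheel '[[0,[0.03,0,0],0],[0,[0.06,0,0],0],[0,[0.09,0,0],0],[0,[0.12,0,0],0],[0,[0.15,0,0],0]]'| grep -E 'clock|tcp|wrist'
```

```text
clock: 8.15
tcp_pos: [0.6363, 0.0708, 0.0245]
wrist_force: [-0.2, -3.9, 1.8]
```

```bash

python3 -m handwheel '[[0,[0.03,0,0],0],[0,[0.06,0,0],0],[0,[0.09,0,0],0],[0,[0.12,0,0],0],[0,[0.15,0,0],0]]'| grep -E 'tcp|wrist'
```

```text
tcp_pos: [0.6362, 0.0723, 0.0245]
wrist_force: [-0.1, -3.8, 2.2]
```

```bash

python3 -m handwheel '[[0,[0.03,0,0],0],[0,[0.06,0,0],0],[0,[0.09,0,0],0],[0,[0.12,0,0],0],[0,[0.15,0,0],0]]'| grep -E 'tcp|wrist'
```

```text
tcp_pos: [0.6362, 0.0734, 0.0245]
wrist_force: [0.4, -8.1, 2.1]
```

```bash

python3 -m handwheel '[[0,[0.03,0,0],0],[0,[0.06,0,0],0],[0,[0.09,0,0],0],[0,[0.12,0,0],0],[0,[0.15,0,0],0]]'| grep -E 'clock|tcp|wrist'
```

```text
clock: 9.65
tcp_pos: [0.6363, 0.0737, 0.0245]
wrist_force: [1.6, -15.3, 2.8]
```

The row is tight: the force climbed steeply to 15 N. Three unread calls in a batch was too many here, so I'm backing off about 1 mm to hold near 10 N.

```bash

python3 -m handwheel '[[0,[-0.1,0,0],0],[0,[-0.1,0,0],0],[0,[-0.1,0,0],0],[0,[-0.1,0,0],0],[0,[-0.1,0,0],0]]'| grep -E 'clock|tcp|wrist'
```

```text
clock: 10.15
tcp_pos: [0.6363, 0.0735, 0.0245]
wrist_force: [0.6, -9.6, 1.4]
```

```bash

for i in 1; do python3 -m handwheel '[[0,[0,0,0],0],[0,[0,0,0],0],[0,[0,0,0],0],[0,[0,0,0],0],[0,[0,0,0],0]]'| grep -E 'clock|tcp|wrist'; done
python3 -m handwheel '[[0,[0.01,0,0],0],[0,[0.01,0,0],0],[0,[0.01,0,0],0],[0,[0.01,0,0],0],[0,[0.01,0,0],0]]'| grep -E 'clock|tcp|wrist'
python3 -m handwheel '[[0,[0,0,0],0],[0,[0,0,0],0],[0,[0,0,0],0],[0,[0,0,0],0],[0,[0,0,0],0]]'| grep -E 'clock|tcp|wrist'
```

```text
clock: 10.65
tcp_pos: [0.6363, 0.0735, 0.0245]
wrist_force: [-0.3, -9.4, 2.5]
clock: 11.15
tcp_pos: [0.6363, 0.0735, 0.0245]
wrist_force: [1.4, -9.1, 2.3]
clock: 11.65
tcp_pos: [0.6363, 0.0735, 0.0245]
wrist_force: [1.1, -8.8, 2.4]
```

```bash

python3 -m handwheel '[[0,[0.02,0,0],0],[0,[0.02,0,0],0],[0,[0.02,0,0],0],[0,[0.02,0,0],0],[0,[0.02,0,0],0]]'| grep -E 'clock|tcp|wrist'
python3 -m handwheel '[[0,[0,0,0],0],[0,[0,0,0],0],[0,[0,0,0],0],[0,[0,0,0],0],[0,[0,0,0],0]]'| grep -E 'clock|tcp|wrist'
python3 -m handwheel '[[0,[0,0,0],0],[0,[0,0,0],0],[0,[0,0,0],0],[0,[0,0,0],0],[0,[0,0,0],0]]'| grep -E 'clock|tcp|wrist'
```

```text
clock: 12.15
tcp_pos: [0.6363, 0.0735, 0.0245]
wrist_force: [0.7, -10.0, 2.8]
clock: 12.65
tcp_pos: [0.6363, 0.0735, 0.0245]
wrist_force: [0.3, -10.2, 2.6]
clock: 13.15
tcp_pos: [0.6363, 0.0735, 0.0245]
wrist_force: [0.2, -9.8, 2.6]
```

```bash

python3 -m handwheel '[[0,[-0.3,0,0],0],[0,[-1,0,0],0],[0,[-2.5,0,0],0],[0,[-4.2,0,0],0],[0,[-5.5,0,0],0]]'| grep -E 'tcp|wrist'
python3 -m handwheel '[[0,[0,0,-2],0],[0,[0,0,-5],0],[0,[0,0,-8],0],[0,[0,0,-11],0],[0,[0,0,-14],0]]'| grep -E 'tcp|wrist'
python3 - <<'E'
from h import *
im=cams.camera("wrist");p=cams.camera_params("wrist");cv2.imwrite("pics/w2.png",im[:,:,::-1]);np.save("w2.npy",p)
go(-222,0,21)
E
```

```text
tcp_pos: [0.6377, 0.0177, 0.0244]
wrist_force: [-0.7, -0.2, 0.1]
tcp_pos: [0.6376, 0.0185, 0.1657]
wrist_force: [0.0, -0.3, 1.0]
t 14.2 feeder [-32.2  -0.6] z 171.4 shift cm [  0.11 -19.09  14.9 ] yaw 0.002 F [ 0.25 -0.02  4.79] j [-0.03  0.52  1.29  0.    1.32 -0.06]
```

View pics/w2.png

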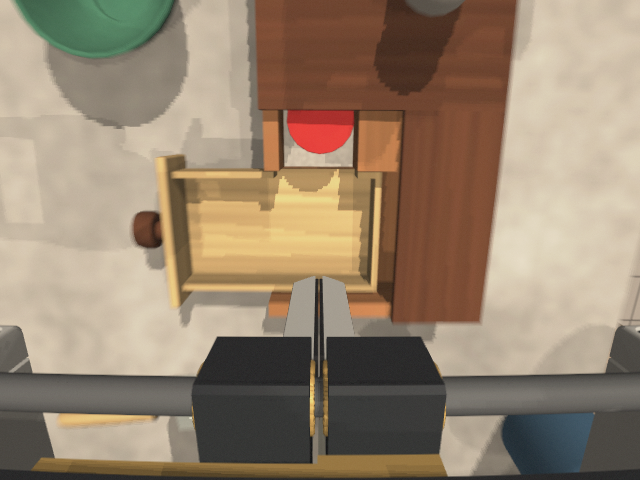

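The tin (lid's near edge at row 153) now lies wholly in the lane, clear of the drawer wall, and the knob face is at (133,229). Next I move in front of the knob.

```bash

python3 -m handwheel '[[0,[0.1,-4,0],0],[0,[0.1,-8.5,0],0],[0,[0.1,-13,0],0],[0,[0.1,-17,0],0],[0,[0.1,-19.1,0],0]]'| grep -E 'tcp|wrist'
python3 -m handwheel '[[0,[0,0,3],0],[0,[0,0,7],0],[0,[0,0,11],0],[0,[0,0,13.5],0],[0,[0,0,14.3],0]]'| grep -E 'tcp|wrist'
python3 -m handwheel '[[0,[0,0,0],0],[0,[0,0,0],0],[0,[0,0,0],0],[0,[0,0,0],0],[0,[0,0,0],0]]'| grep -E 'clock|tcp|wrist'
python3 - <<'E'
from h import *
p=np.load("w2.npy",allow_pickle=True).item()
q=onz(p,(133,229),.028);print(w2f(q))
go(-200,0,21)
im=cams.camera("wrist");cv2.imwrite("pics/w3.png",im[:,:,::-1])
E
```

```text
tcp_pos: [0.4443, 0.0144, 0.1644]
wrist_force: [1.2, -0.5, -0.7]
tcp_pos: [0.4455, 0.0145, 0.0193]
wrist_force: [-0.1, 0.7, -0.3]
clock: 15.7
tcp_pos: [0.4471, 0.0151, 0.0221]
wrist_force: [1.0, -0.2, -0.4]
[-193.08533984   -1.62831311]
t 15.7 feeder [-224.4    0.9] z 22.1 shift cm [-0.1   2.44  0.11] yaw 0.003 F [ 1.05 -0.23 -0.42] j [-0.05  0.34  1.97  0.    0.84 -0.08]
```

View pics/w3.png

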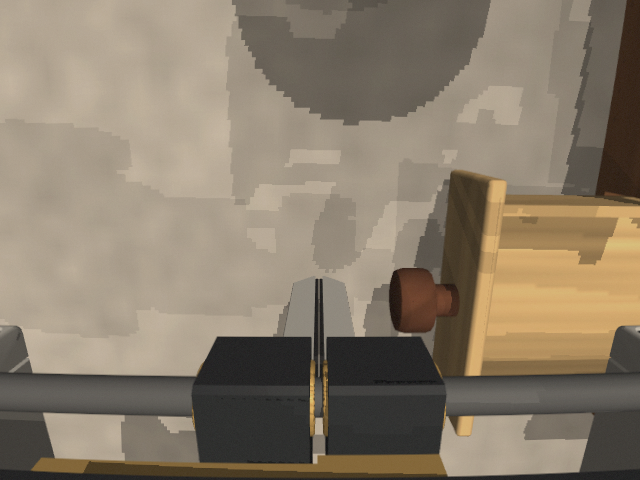

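The fingers (tip at 320,280) stand in front of the knob (face at column 390, row 300), aligned well enough for pushing.

```bash

python3 -m handwheel '[[0,[-0.1,0.3,0],0],[0,[-0.1,0.6,0],0],[0,[-0.1,0.9,0],0],[0,[-0.1,1.2,0],0],[0,[-0.1,1.5,0],0]]'| grep -E 'tcp|wrist'
python3 -m handwheel '[[0,[0,0.1,0],0],[0,[0,0.2,0],0],[0,[0,0.3,0],0],[0,[0,0.5,0],0],[0,[0,0.7,0],0]]'| grep -E 'tcp|wrist'
python3 -m handwheel '[[0,[0,0.2,0],0],[0,[0,0.4,0],0],[0,[0,0.6,0],0],[0,[0,0.8,0],0],[0,[0,1,0],0]]'| grep -E 'clock|tcp|wrist'
```

```text
tcp_pos: [0.4621, 0.0145, 0.0214]
wrist_force: [0.2, -0.2, -0.6]
tcp_pos: [0.469, 0.0147, 0.0215]
wrist_force: [0.3, 0.3, 0.6]
clock: 17.25
tcp_pos: [0.4788, 0.015, 0.0214]
wrist_force: [-2.3, -0.4, 1.0]
```

```bash

python3 -m handwheel '[[0,[0,0.2,0],0],[0,[0,0.4,0],0],[0,[0,0.6,0],0],[0,[0,0.8,0],0],[0,[0,1,0],0]]'| grep -E 'clock|tcp|wrist'
python3 -m handwheel '[[0,[0,0.2,0],0],[0,[0,0.4,0],0],[0,[0,0.6,0],0],[0,[0,0.8,0],0],[0,[0,1,0],0]]'| grep -E 'clock|tcp|wrist'
```

```text
clock: 17.75
tcp_pos: [0.489, 0.0152, 0.0214]
wrist_force: [-1.3, -1.1, 0.4]
clock: 18.25
tcp_pos: [0.4989, 0.0156, 0.0214]
wrist_force: [-3.1, -1.6, -0.4]
```

```bash

python3 -m handwheel '[[0,[0,0.2,0],0],[0,[0,0.4,0],0],[0,[0,0.6,0],0],[0,[0,0.8,0],0],[0,[0,1,0],0]]'| grep -E 'clock|tcp|wrist'
python3 -m handwheel '[[0,[0,0.2,0],0],[0,[0,0.4,0],0],[0,[0,0.6,0],0],[0,[0,0.8,0],0],[0,[0,1,0],0]]'| grep -E 'clock|tcp|wrist'
python3 -m handwheel '[[0,[0,0.1,0],0],[0,[0,0.2,0],0],[0,[0,0.3,0],0],[0,[0,0.4,0],0],[0,[0,0.5,0],0]]'| grep -E 'clock|tcp|wrist'
```

```text
clock: 18.75
tcp_pos: [0.5089, 0.0159, 0.0214]
wrist_force: [-2.2, -2.0, 0.3]
clock: 19.25
tcp_pos: [0.5189, 0.0161, 0.0214]
wrist_force: [-2.7, -2.1, 0.0]
clock: 19.75
tcp_pos: [0.5238, 0.0163, 0.0214]
wrist_force: [-2.8, -1.9, -0.3]
```

```bash

python3 -m handwheel '[[0,[0,0.1,0],0],[0,[0,0.2,0],0],[0,[0,0.3,0],0],[0,[0,0.4,0],0],[0,[0,0.5,0],0]]'| grep -E 'clock|tcp|wrist'
python3 -m handwheel '[[0,[0,0.04,0],0],[0,[0,0.08,0],0],[0,[0,0.12,0],0],[0,[0,0.16,0],0],[0,[0,0.2,0],0]]'| grep -E 'clock|tcp|wrist'
python3 -m handwheel '[[0,[0,0.04,0],0],[0,[0,0.08,0],0],[0,[0,0.12,0],0],[0,[0,0.16,0],0],[0,[0,0.2,0],0]]'| grep -E 'clock|tcp|wrist'
```

```text
clock: 20.25
tcp_pos: [0.5288, 0.0164, 0.0214]
wrist_force: [-2.7, -1.6, -0.1]
clock: 20.75
tcp_pos: [0.5308, 0.0165, 0.0215]
wrist_force: [-1.6, -1.4, -0.8]
clock: 21.25
tcp_pos: [0.5328, 0.0166, 0.0214]
wrist_force: [-2.5, -2.5, -0.9]
```

One 2 mm call at a time from here.

```bash

python3 -m handwheel '[[0,[0,0.04,0],0],[0,[0,0.08,0],0],[0,[0,0.12,0],0],[0,[0,0.16,0],0],[0,[0,0.2,0],0]]'| grep -E 'clock|tcp|wrist'
```

```text
clock: 21.75
tcp_pos: [0.5348, 0.0166, 0.0214]
wrist_force: [-2.6, -1.4, -1.1]
```

```bash

python3 -m handwheel '[[0,[0,0.04,0],0],[0,[0,0.08,0],0],[0,[0,0.12,0],0],[0,[0,0.16,0],0],[0,[0,0.2,0],0]]'| grep -E 'clock|tcp|wrist'
```

```text
clock: 22.25
tcp_pos: [0.5368, 0.0167, 0.0214]
wrist_force: [-3.0, -3.3, 0.1]
```

```bash

python3 -m handwheel '[[0,[0,0.04,0],0],[0,[0,0.08,0],0],[0,[0,0.12,0],0],[0,[0,0.16,0],0],[0,[0,0.2,0],0]]'| grep -E 'clock|tcp|wrist'
```

```text
clock: 22.75
tcp_pos: [0.5388, 0.0167, 0.0215]
wrist_force: [-1.8, -1.6, 0.3]
```

```bash

python3 -m handwheel '[[0,[0,0.04,0],0],[0,[0,0.08,0],0],[0,[0,0.12,0],0],[0,[0,0.16,0],0],[0,[0,0.2,0],0]]'| grep -E 'clock|tcp|wrist'
```

```text
clock: 23.25
tcp_pos: [0.5408, 0.0168, 0.0215]
wrist_force: [-2.7, -1.8, -0.8]
```

```bash

python3 -m handwheel '[[0,[0,0.04,0],0],[0,[0,0.08,0],0],[0,[0,0.12,0],0],[0,[0,0.16,0],0],[0,[0,0.2,0],0]]'| grep -E 'clock|tcp|wrist'
```

```text
clock: 23.75
tcp_pos: [0.5417, 0.0168, 0.0214]
wrist_force: [-13.2, -2.2, 9.0]
```

Force rose to 13 N at x 0.5417, as expected for the hard stop (0.541). I'll back off and look.

```bash

python3 -m handwheel '[[0,[0,0,0],0],[0,[0,-0.2,0],0],[0,[0,-0.8,0],0],[0,[0,-2,0],0],[0,[0,-3.5,0],0]]'| grep -E 'clock|tcp|wrist'
python3 -m handwheel '[[0,[0,0,-3],0],[0,[0,0,-7],0],[0,[0,0,-11],0],[0,[0,0,-15],0],[0,[0,0,-18],0]]'| grep -E 'clock|tcp|wrist'
python3 -m handwheel '[[0,[0,-3,0],0],[0,[0,-5,0],0],[0,[0,-8,0],0],[0,[0,-8,0],0],[0,[0,-8,0],0]]'| grep -E 'clock|tcp|wrist'
python3 - <<'E'
from h import *
a=cams.camera("side")[165:345,190:400];b=cams.camera("scene")[215:340,255:465]
f=lambda i,k:cv2.resize(i,None,fx=k,fy=k,interpolation=cv2.INTER_CUBIC)[:,:,::-1]
cv2.imwrite("pics/end.png",np.vstack([f(a,1.9),f(b,1.9)]))
cv2.imwrite("pics/side_end.png",f(a,3.3))
E
```

```text
clock: 24.25
tcp_pos: [0.5076, 0.016, 0.0215]
wrist_force: [0.8, -0.1, -0.9]
clock: 24.75
tcp_pos: [0.508, 0.016, 0.2042]
wrist_force: [0.2, 0.2, 0.7]
clock: 25.25
tcp_pos: [0.4281, 0.0136, 0.2019]
wrist_force: [0.3, 0.3, 1.3]
```

View pics/side_end.png

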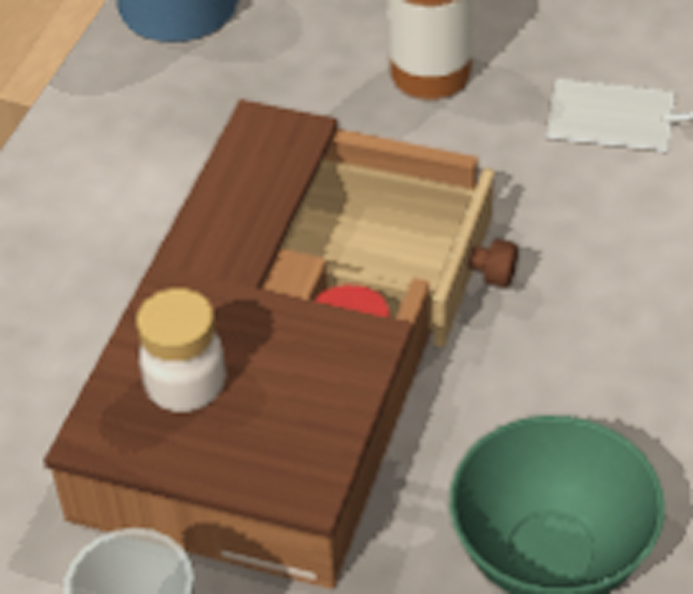

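View pics/end.png

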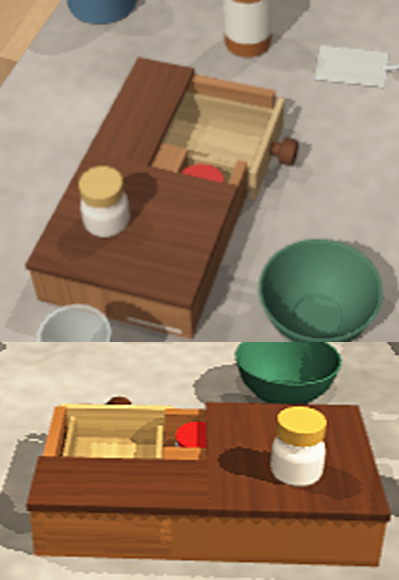

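The drawer is home: its wall closes the lane mouth, the red tin stands in the lane at about (352,302), and the other things are undisturbed.

```bash
python3 - <<'E'
from h import *
print(w2f(onz(cams.camera_params("side"),(190+515/3.3,165+262/3.3),.028)))
print(job.finish_job())
E
```

```text
[-120.28719418   -2.18538715]
the job is handed in; nothing more can be done
None
```

The red tin is back in its lane, with the row held tight at about 10 N for roughly 3 s after a brief overshoot to about 15 N. The drawer met its hard stop at about 13 N, measures home to within about 2 mm by camera, and the job is handed in.

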